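# Set up the target board and draw the toy-car launcher

### The arm

A 6-joint arm with a two-finger parallel gripper is mounted at the origin on the work surface. World frame = base frame: x ahead of the robot, y to its left, z up, the work surface at z = 0. Lengths are in mm, angles in rad, forces in N, time in s.
With the tool pointing down it reaches from about 300 to 775 mm from the base axis. Payload 14.6 kg.
Tool frame: the origin (TCP) lies midway between the tips of the shut fingers; the grasp point (between the pads) lies behind it (manip.grip_depth is the z of the grasp point in the tool frame, in mm); z points along the fingers, y is the line along which they close (so a half turn about z gives the same grasp; the last joint's range is limited). The gripper opens to 94 mm and grips with 3 to 60 N. Pads are 16 mm wide; open, the fingers measure 119 mm over their backs; the gripper's body (75 mm by 177 mm) begins 78 mm behind the grasp point.
Start: joints at [-1.275, 0.3, 1.521, -0, 1.321, -0.067], TCP at [195.184, -514.191, 205.446] pointing down, gripper open.
Joint ranges: [-3.03, 3.03], [-0.79, 2.21], [0.23, 2.52], [-1.04, 4.18], [0, 3.07], [-2.55, 2.55]. Speed limits (rad/s): [2.22, 2.22, 2.57, 3.14, 3.14, 3.14].

### API

Orientations are given as [roll, pitch, yaw] about the fixed x, y, z axes, in that order (R = Rz(yaw) Ry(pitch) Rx(roll)).
In Python, from cell import manip, vision, workorder gives the robot as it stands (manip), with the cameras (vision) and the job (workorder).
- The arm moves only by the shell command python3 nudge.py 'ROWS' [OPENING] [FORCE]. ROWS is a JSON list of rows, 1 to 5 of them, each of 6 numbers: dx, dy, dz in mm, then a rotation vector rx, ry, rz in rad; each row is the pose to reach, as a shift and turn from the pose commanded when the command began, along the tool's axes at that moment; what a row does not reach only later rows make up. A row lasts 1/10 s, in which the tool goes at most 50 mm and 0.15 rad, less where a joint would pass 70% of its speed; a pose out of reach is approached as far as the arm can. OPENING is the finger opening in mm, set as the command begins (- or left out keeps the last). The fingers move at their own pace and stop on an object; FORCE is the grip in N (left out, the last holds). Time passes only in rows, so rows that do not move let the fingers close. It prints the time, the measured TCP pose, the force, the opening and the grip force at its end. Input that does not fit is refused with a message, and nothing moves.
- manip.read_state(): the state, without advancing time (a new reading comes with each control period).
- vision.camera(name): name is "scene" or "top" or "wrist"; returns (picture, depth): 420x560x3 uint8, red, green, blue; 420x560 float32, mm along the optical axis (not along the pixel's ray), 0 where there is no reading.
- vision.camera_info(name): a dict with "K" (3x3 intrinsics, pixels), "rvec" (rotation vector, rad) and "tvec" (3), from world to camera coordinates, as OpenCV has them; the wrist camera has in their place "mount" (4x4, takes a point from camera to tool coordinates, whose origin is the TCP and whose axes are the flange's). Camera axes: x right, y down, z forward; pixel columns grow to the right and rows downward; lengths in mm; the calibration is good to about 2 mm. A picture is of the moment at which its call begins: read the wrist's pose just before it. camera_info takes no time and is no camera call.
- workorder.sign_off(): hands the job in; it is judged then, once.
The state is a dict: "clock": time; "joints": joint angles; "qd": joint speeds; "effort": joint torques, N m; "eef_pos": TCP position; "eef_rot": TCP orientation; "wrist_force": force on the tool from outside, world axes, zero at the start; "moment": the same for the moment, N m; "finger_gap": finger opening in mm; "finger_force": force on a finger pad.
Only numpy, scipy, OpenCV 4.12 (cv2) and the standard library are available. Lean on these libraries where they do the work, as an engineer would, in place of code of your own. Each camera call takes 0.05 s, during which the arm holds its last target. There are 200 camera calls.

### The job

Get the toy-car launcher ready for a shot: take the wooden target board off its little easel and stand it upright on its long thin edge, by itself, wholly on the felt strip and along it. Then pull the launcher's peg back against its spring until the peg is level with the steel rider on the side rail, and finish while still holding it there: do not let go. Leave the rider, the toys and the bowl where they are.

Things in the scene. Friction and masses are not known exactly. Their poses are not given: they have to be found in the camera images.
- board: Loose wooden board, 110 mm long (its y), 90 high (z), 16 thick (x), about 100 g, dark rings on its +x face. Origin: middle of its lower long edge. At first it lies on the easel, its top leaning 40 degrees from vertical, roughly to the robot's left (+y), rings up. Its upper 40 mm (along z) stick out free on both faces: pinch it there through the thickness, tool tilted 40 degrees, along the board.
- board_mid (a point): The centre of the target board (45 mm along the board's z from its origin).
- easel: Small fixed plywood easel, foot 110 mm (its x) by 84 mm (its y). Origin: centre of the foot's underside, on the table. The board's top leans to its -x. Its back rest, under the board, is 84 mm wide, 8 mm thick and reaches 50 mm up the board; the lower edge stands on a lip 8 mm thick that reaches 8 mm past the ringed face. All of it is lower than 75 mm.
- strip: Fixed thin grey felt strip on the table, 140 mm (its x) by 50 mm (its y), 3 mm thick, 0.36 to 0.42 m along +y from the launcher's origin, across its line of fire. Origin: centre of the underside, at table height. The board goes on it with its 110 mm length along the strip's x, either face forward.
- launcher: Fixed toy-car launcher, plywood base 110 mm (its x) by 320 mm (its y, -195 to +125), 14 mm thick. It fires along its +y; the peg is pulled along -y. Origin on the table, mid x. A grey tube (radius 20 mm, top 56 mm above the table) covers y = 5 to 120 mm; low side rails (top 26 mm above the table) run at x = +-45 mm, clear of the peg.
- peg (a point): Point on the axis of the launcher's upright round wooden peg, at gripping height 75 mm above the table. The peg is 22 mm in diameter and stands from 36 to 96 mm above the table on a carriage 44 mm by 36 mm; at rest it is at launcher y = -60 mm, 65 mm from the end of the grey tube and free all round. It moves with the slide.
- plunger (a joint): Travel of the launcher's peg in m: 0 at rest, growing as the peg is pulled along the launcher's -y, stop at 0.105. A spring pulls it back with about 2.8 N at rest plus 1.1 N per 10 mm; let go, it springs back to 0.
- rider (a joint): Place of the steel rider along the rail, in m, on the same scale as joint plunger: the peg is level with the rider when the two values are equal. Stiff by hand (8 N); it is not to be moved.
- mark (a point): Top middle of the steel rider, a small steel saddle 8 mm long (along launcher y) on the launcher's +x side rail, 45 mm to the side of the peg's line, top 32 mm above the table. The peg is level with it when both have the same launcher y.
- race_car: Loose black plastic race car, 90 by 45 by 32 mm, in front of the launcher's nose. Origin: centre of its underside. To be left alone.
- bulldozer: Loose yellow die-cast bulldozer, 97 by 66 by 60 mm. Origin: centre of its underside. To be left alone.
- bowl: Loose blue ceramic bowl, 124 mm across, 55 mm high. Origin: centre of its underside. To be left alone.
- helicopter: Loose grey plastic toy helicopter, about 150 by 130 by 72 mm. Origin: centre of its underside. To be left alone.

How it is judged:
By the outcome, as a careful person would: the job done as asked, in the order asked, and still so for the second after the job is handed in, while the arm keeps its last pose, push and grip.
It also fails if it takes over 54 s, if anything falls off the work surface, if the arm or the gripper's body presses on something with over 40 N, if the wrist force passes 120 N, or if a joint passes its speed limit or range.

## Working session

There is one attempt and no reset: what is moved stays moved. The work goes in short steps, Python scripts to look and compute and a shell command to move; the robot and the scene stay as the last step left them, time stands still between calls to the robot, and variables do not carry over. Pictures are saved under pics/ and viewed, at most 10 in all, crops included, and the job is handed in when it is done.

```bash
ls; mkdir -p pics
cat > h.py <<'E'
import numpy as np, cv2
from cell import manip, vision, workorder
from scipy.spatial.transform import Rotation as R
def cam(n,save=None):
    s=manip.read_state(); p,d=vision.camera(n); i=vision.camera_info(n); K=np.array(i["K"])
    if "mount" in i:
        T=np.eye(4); T[:3,:3]=R.from_euler('xyz',s["eef_rot"]).as_matrix(); T[:3,3]=s["eef_pos"]; T=T@np.array(i["mount"])
    else:
        M=np.eye(4); M[:3,:3]=cv2.Rodrigues(np.array(i["rvec"],float))[0]; M[:3,3]=np.ravel(i["tvec"]); T=np.linalg.inv(M)
    v,u=np.indices(d.shape); rays=np.stack([(u-K[0,2])/K[0,0],(v-K[1,2])/K[1,1],np.ones(d.shape)],-1)
    W=(rays*d[...,None])@T[:3,:3].T+T[:3,3]; W[d==0]=np.nan
    if save: cv2.imwrite(save,p[...,::-1])
    np.savez("/tmp/%s.npz"%n,p=p,W=W,T=T,K=K)
    return p,W
E
python3 - <<'E'
from h import *
cam("top","pics/top.png");cam("scene","pics/scene.png")
print(manip.read_state(),manip.grip_depth)
E
```

```text
cell.py
nudge.py
pics
{'clock': 0.1, 'joints': array([-1.27457243e+00,  3.00424818e-01,  1.52151844e+00,  2.49853068e-05,
        1.32072168e+00, -6.66022705e-02]), 'qd': array([-0.00081402, -0.00094242, -0.00257321, -0.00050503, -0.00170536,
       -0.00078665]), 'effort': array([-1.11083114e-03, -5.32646763e+01, -3.53282797e+01,  7.08971894e-02,
        2.35205231e-02, -4.72762360e-05]), 'eef_pos': array([ 195.13637773, -513.96128796,  204.93821988]), 'eef_rot': array([-3.14052435e+00, -9.55120169e-05,  3.62819916e-01]), 'wrist_force': array([ 0.48376157, -1.18970256, -0.08746365]), 'moment': array([-0.03583446, -0.01068798, -0.06820142]), 'finger_force': 0.0, 'finger_gap': 94.09495741918944} -18.8
```

View pics/top.png

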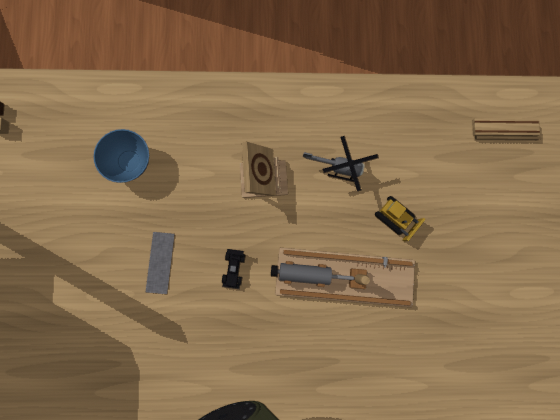

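View pics/scene.png

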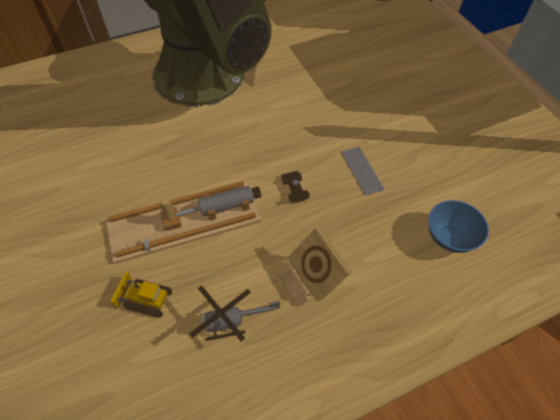

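The top view shows the strip at about (160,263), the board on its easel at (262,168), the peg at (366,281), the rider at (386,262), the race car at (233,268) and the helicopter at (345,165). Next I'll measure these.

Run:
```python
from h import *
D=np.load('/tmp/top.npz');p=D['p'].astype(int);W=D['W'];T=D['T']
np.set_printoptions(precision=1,suppress=True)
print("cam",T[:3,3],D['K'][0,0])
for n,(u,v) in dict(strip=(160,263),board=(262,168),peg=(366,281),rider=(386,262),tube=(305,273),car=(233,268),heli=(350,165),table=(220,350)).items(): print(n,W[v,u])
# strip: low-saturation region
hsv=cv2.cvtColor(D['p'],cv2.COLOR_RGB2HSV)
print(hsv[263,160],hsv[263,190])
m=((hsv[...,1]<60)).astype(np.uint8); m[:,:135]=0;m[:,190:]=0;m[:220]=0;m[310:]=0
q=W[m>0]; q=q[~np.isnan(q[:,0])]; print("strip",len(q),cv2.minAreaRect(q[:,:2].astype(np.float32)),q[:,2].mean())
# launcher base region z 8..30 
Z=W[...,2]
for nm,z0,z1,(u0,u1,v0,v1) in [("launcher",7,40,(268,425,240,310)),("tube",45,62,(275,340,255,295)),("peg",85,105,(345,385,265,300)),("rider",28.5,36,(376,396,252,272)),("board",30,120,(235,285,135,205))]:
    S=np.zeros(Z.shape,bool); S[v0:v1,u0:u1]=1; S&=(Z>z0)&(Z<z1); q=W[S]
    print(nm,len(q),cv2.minAreaRect(q[:,:2].astype(np.float32)),q.mean(0),q.min(0),q.max(0))
    if nm=="board":
        # robust plane
        best=0;rng=np.random.default_rng(0)
        for _ in range(500):
            a=q[rng.choice(len(q),3,False)];n=np.cross(a[1]-a[0],a[2]-a[0])
            if np.linalg.norm(n)<100: continue
            n/=np.linalg.norm(n); I=abs((q-a[0])@n)<2.5
            if I.sum()>best: best=I.sum();B=I
        c=q[B].mean(0);n=np.linalg.svd(q[B]-c)[2][2];n*=np.sign(n[2]);print("plane",best,c,n,np.degrees(np.arccos(n[2])))
        ez=np.array([0,0,1])-n*n[2];ez/=np.linalg.norm(ez);ey=np.cross(ez,n)
        r=(q[B]-c)@np.c_[ey,ez];print("minrect in plane ey,ez",ey,ez,cv2.minAreaRect(r.astype(np.float32)),r.min(0),r.max(0))
np.set_printoptions(precision=3)
```

```text
cam [487.6  -7.2 914.4] 387.9535112840498
strip [481.4 238.9   1.2]
board [689.9   2.7  72. ]
peg [ 442.7 -217.1   93. ]
rider [ 481.9 -280.5   30. ]
tube [458.7 -92.   54.1]
car [469.8  68.2  27.9]
heli [ 697.9 -193.9   71.1]
table [284.3  98.4  -1.5]
[130   8  95] [ 17 104 149]
strip 1309 ((483.21136474609375, 240.0682373046875), (51.263919830322266, 139.72789001464844), 84.25999450683594) 1.6262380207581528
launcher 5447 ((469.7236633300781, -185.2537078857422), (335.0125732421875, 153.2230224609375), 84.65989685058594) [ 446.4 -204.    16.3] [ 378.2 -353.7    7.3] [533.1 -17.4  40. ]
tube 786 ((456.26751708984375, -88.31056213378906), (124.92446899414062, 42.11271286010742), 88.28018188476562) [457.  -91.7  51.5] [ 434.1 -151.1   45. ] [478.5 -26.1  58.4]
peg 78 ((445.7227783203125, -214.91464233398438), (18.73670196533203, 18.65420150756836), 2.9837095737457275) [ 445.5 -214.    91.9] [ 436.3 -224.4   85.2] [ 455.1 -205.5   97.6]
rider 24 ((482.03704833984375, -278.8782653808594), (22.55833625793457, 7.993496417999268), 2.4979686737060547) [ 483.8 -278.6   30.7] [ 470.7 -283.    28.7] [ 493.3 -274.9   33.5]
board 1732 ((687.9971923828125, 3.5930404663085938), (110.36116790771484, 80.33518981933594), 3.9438364505767822) [685.3   6.   72.9] [630.7 -38.4  31.7] [743.8  45.8 107.6]
plane 1337 [686.9   4.4  72. ] [ 0.  -0.8  0.6] 49.63460370795747
minrect in plane ey,ez [1.  0.1 0. ] [-0.   0.6  0.8] ((0.9764442443847656, -3.119007110595703), (110.51789093017578, 96.72112274169922), 0.5388765931129456) [-54.2 -51.9] [56.2 45.7]
```

```bash
cat >> h.py <<'E'
def goal(pos,Rt,frac=None):
    s=manip.read_state(); R0=R.from_euler('xyz',s["eef_rot"]).as_matrix()
    d=R0.T@(np.array(pos,float)-s["eef_pos"]); r=R.from_matrix(R0.T@Rt).as_rotvec()
    print("shift",d.round(1).tolist(),"rot",r.round(3).tolist(),"norm",np.linalg.norm(d).round(),np.linalg.norm(r).round(2))
def down(yaw): return R.from_euler('xyz',[np.pi,0,yaw]).as_matrix()
E
python3 - <<'E'
from h import *
print(np.round(vision.camera_info("wrist")["mount"],3).tolist(), np.round(vision.camera_info("wrist")["K"],1).tolist())
goal([440,-240,260],down(-0.1))
E
```

```text
[[-0.0, -0.958, -0.286, 84.119], [1.0, -0.0, 0.001, -0.86], [-0.001, -0.286, 0.958, -179.188], [0.0, 0.0, 0.0, 1.0]] [[330.7, 0.0, 280.4], [0.0, 330.7, 210.5], [0.0, 0.0, 1.0]]
shift [326.2, -169.3, -54.8] rot [-0.001, 0.0, 0.463] norm 372.0 0.46
```

```bash
python3 nudge.py '[[40, -21, -7, 0, 0, 0.09], [80, -42, -14, 0, 0, 0.18], [120, -63, -21, 0, 0, 0.28], [160, -84, -28, 0, 0, 0.37], [200, -105, -35, 0, 0, 0.463]]'
python3 - <<'E'
from h import *
goal([440,-240,260],down(-0.1))
E
```

```text
clock: 0.6
eef_pos: [345.7, -343.4, 240.6]
eef_rot: [-3.141, 0.0, -0.104]
wrist_force: [0.8, -0.8, -0.3]
finger_gap: 93.7
finger_force: 0.0
shift [83.0, -112.7, -19.4] rot [-0.0, 0.0, -0.004] norm 141.0 0.0
```

```bash
python3 nudge.py '[[28, -38, -6, 0, 0, 0], [56, -76, -13, 0, 0, 0], [83, -113, -19, 0, 0, 0], [83, -113, -19, 0, 0, 0]]'
python3 - <<'E'
from h import *
cam("wrist","pics/w1.png")
goal([600,-10,260],down(-0.1))
E
```

```text
clock: 1.0
eef_pos: [441.3, -237.5, 259.9]
eef_rot: [-3.141, -0.001, -0.095]
wrist_force: [0.1, -1.2, -0.1]
finger_gap: 93.7
finger_force: 0.0
shift [137.3, -243.5, -0.6] rot [-0.0, 0.0, 0.004] norm 280.0 0.0
```

View pics/w1.png

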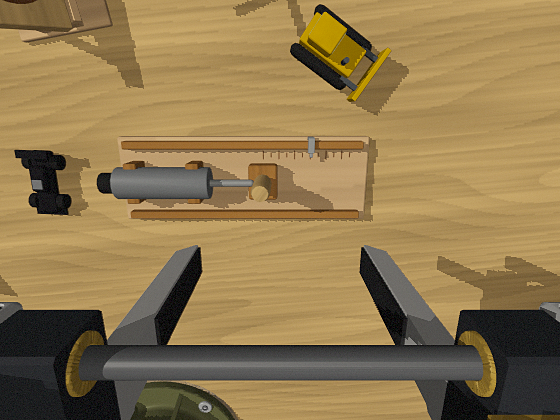

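The wrist picture shows the rider at about (312,147), the peg top at (261,188) and the tube spanning (110–212,183). I'll measure from its depth.

```bash
cat > m.py <<'E'
from h import *
np.set_printoptions(precision=2,suppress=True)
D=np.load('/tmp/wrist.npz');W=D['W'];Z=W[...,2]
def reg(z0,z1,u0,u1,v0,v1):
    S=np.zeros(Z.shape,bool); S[v0:v1,u0:u1]=1; return S&(Z>z0)&(Z<z1)
# launcher direction: rail tops edges, base outline
for nm,a in dict(base=(6,100,116,378,132,225),railF=(20,28.5,116,370,138,154),railN=(20,30,116,370,206,222),tube=(30,60,114,212,160,205)).items():
    q=W[reg(*a)];print(nm,len(q),q.mean(0),[np.round(x,2) for x in cv2.minAreaRect(q[:,:2].astype(np.float32))])
    r=q[:,:2]-q[:,:2].mean(0); v=np.linalg.svd(r,full_matrices=False)[2][0]; print('  yaw',np.arctan2(-v[0],v[1]) if v[1]>0 else np.arctan2(v[0],-v[1]))
for nm,a in dict(peg=(86,110,245,285,160,210),rider=(28.5,36,300,325,132,165)).items():
    S=reg(*a);q=W[S];vv,uu=np.nonzero(S);print(nm,len(q),q.mean(0),[np.round(x,2) for x in cv2.minAreaRect(q[:,:2].astype(np.float32))],uu.min(),uu.max(),vv.min(),vv.max())
    if nm=='rider': print(q[np.argsort(q[:,1])][::6])
E
python3 m.py
```

```text
base 20402 [ 450.45 -191.21   24.49] [array([ 446.19, -189.9 ]), array([319.73, 109.33]), np.float64(84.53)]
  yaw -0.11061516088403428
railF 1875 [ 491.25 -191.91   25.67] [array([ 488.08, -193.76]), array([299.29,  14.59]), np.float64(84.53)]
  yaw -0.09545174087213691
railN 1781 [ 402.22 -186.61   25.13] [array([ 401.83, -185.66]), array([298.47,   9.4 ]), np.float64(84.54)]
  yaw -0.09502640923645732
tube 3385 [457.63 -96.69  50.11] [array([455.08, -94.39]), array([116.25,  49.93]), np.float64(84.66)]
  yaw -0.09661292822454015
peg 293 [ 444.95 -215.11   93.17] [array([ 444.17, -215.18]), array([20.87, 19.26]), np.float64(39.61)] 250 269 182 201
rider 127 [ 481.84 -278.23   31.7 ] [array([ 480.22, -278.1 ]), array([ 7.45, 24.29]), np.float64(85.81)] 308 314 137 157
[[ 491.95 -282.69   30.17]
 [ 485.03 -282.02   32.29]
 [ 491.94 -281.63   28.58]
 [ 488.62 -281.14   31.42]
 [ 482.72 -280.7    31.84]
 [ 476.67 -280.34   31.37]
 [ 488.83 -279.84   32.48]
 [ 479.22 -279.26   31.67]
 [ 473.1  -278.91   30.9 ]
 [ 488.97 -278.62   32.74]
 [ 482.86 -278.36   30.96]
 [ 478.27 -277.87   32.8 ]
 [ 470.69 -277.58   30.17]
 [ 487.82 -277.41   31.88]
 [ 480.66 -276.91   31.75]
 [ 488.94 -276.45   29.77]
 [ 471.03 -276.23   31.87]
 [ 485.66 -275.96   32.84]
 [ 491.39 -275.44   29.31]
 [ 469.57 -275.13   29.11]
 [ 482.16 -274.53   32.37]
 [ 474.84 -274.09   31.4 ]]
```

```bash
python3 nudge.py '[[30, -48, 0, 0, 0, 0], [57, -96, 0, 0, 0, 0], [84, -144, 0, 0, 0, 0], [110, -192, 0, 0, 0, 0], [137, -240, 0, 0, 0, 0]]'; python3 nudge.py '[[0, 0, 0, 0, 0, 0], [0, 0, 0, 0, 0, 0]]'; cp /tmp/wrist.npz /tmp/w1.npz
python3 - <<'E'
from h import *
cam("wrist","pics/w2.png")
E
```

```text
clock: 1.55
eef_pos: [584.5, -36.9, 259.1]
eef_rot: [3.141, 0.001, -0.102]
wrist_force: [0.3, -0.8, 1.0]
finger_gap: 94.0
finger_force: 0.0
clock: 1.75
eef_pos: [583.8, -37.9, 258.6]
eef_rot: [3.141, 0.001, -0.1]
wrist_force: [-0.3, -0.9, -0.5]
finger_gap: 94.0
finger_force: 0.0
```

View pics/w2.png

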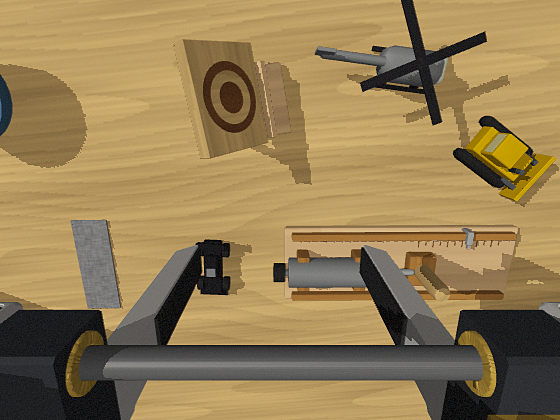

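The board face shows at corners (180,40), (245,42), (268,140), (205,158). The strip is at (96,264). I'll fit the board's plane and edges.

```bash
cat > b.py <<'E'
from h import *
np.set_printoptions(precision=3,suppress=True)
D=np.load('/tmp/wrist.npz');W=D['W'];Z=W[...,2]
S=np.zeros(Z.shape,bool);S[30:170,170:275]=1;S&=Z>25;q=W[S];rng=np.random.default_rng(0);best=0
for _ in range(600):
    a=q[rng.choice(len(q),3,False)];n=np.cross(a[1]-a[0],a[2]-a[0])
    if np.linalg.norm(n)<300: continue
    n/=np.linalg.norm(n);I=abs((q-a[0])@n)<2
    if I.sum()>best:best=I.sum();B=I
for _ in range(3):
    c=q[B].mean(0);n=np.linalg.svd(q[B]-c,full_matrices=False)[2][2];n*=np.sign(n[2]);B=abs((q-c)@n)<2.5
print(len(q),B.sum(),"c",c,"n",n,"lean",90-np.degrees(np.arccos(n[2])))
ez=np.array([0,0,1])-n*n[2];ez/=np.linalg.norm(ez);ey=np.cross(ez,n)
r=(q[B]-c)@np.c_[ey,ez];print(cv2.minAreaRect(r.astype(np.float32)),np.percentile(r,[0,1,50,99,100],axis=0))
S=np.zeros(Z.shape,bool);S[215:312,65:125]=1
hsv=cv2.cvtColor(D['p'],cv2.COLOR_RGB2HSV);S&=hsv[...,1]<60;q2=W[S];print("strip",len(q2),cv2.minAreaRect(q2[:,:2].astype(np.float32)),q2.mean(0))
np.savez('/tmp/board.npz',c=c,n=n,ez=ez,ey=ey)
E
python3 b.py
```

```text
9000 7491 c [688.514   7.247  75.092] n [ 0.053 -0.761  0.647] lean 40.30120051146783
((-2.171581268310547, -4.665775299072266), (110.11044311523438, 92.59588623046875), 0.04554407671093941) [[-57.21  -50.939]
 [-55.678 -49.648]
 [  1.225   2.328]
 [ 51.424  40.723]
 [ 52.895  41.668]]
strip 3067 ((550.525634765625, 169.68701171875), (125.4155502319336, 332.05694580078125), 44.54738998413086) [nan nan nan]
```

```bash
cat > g.py <<'E'
from h import *
import sys
B=np.load('/tmp/board.npz');c,n,ez,ey=[B[k] for k in('c','n','ez','ey')]
Rt=np.c_[ey,n,-ez]; top=c-2.16*ey+41.3*ez-8*n; G=top-15*ez-18.8*ez
back=float(sys.argv[1]); print("Goal",G,Rt.round(3).tolist()); goal(G+back*ez,Rt)
E
python3 g.py 85
python3 - <<'E'
from h import *
D=np.load('/tmp/wrist.npz');W=D['W']
S=np.zeros(W.shape[:2],bool);S[215:312,65:125]=1
hsv=cv2.cvtColor(D['p'],cv2.COLOR_RGB2HSV);S&=(hsv[...,1]<40)
S=cv2.morphologyEx(S.astype(np.uint8),cv2.MORPH_OPEN,np.ones((5,5)))>0
q=W[S];q=q[np.isfinite(q[:,2])&(abs(q[:,2])<8)];print(len(q),cv2.minAreaRect(q[:,:2].astype(np.float32)),np.median(q[:,2]))
E
```

```text
Goal [685.59452178  18.0219478   75.63713313] [[0.998, 0.053, 0.045], [0.07, -0.761, -0.645], [-0.0, 0.647, -0.763]]
shift [86.6, -120.9, 118.4] rot [-0.701, 0.061, -0.163] norm 190.0 0.72
3020 ((481.5313720703125, 240.38877868652344), (50.71634292602539, 139.40045166015625), 84.4697265625) 2.55709106110902
```

```bash
python3 nudge.py '[[17, -24, 14, -0.14, 0.012, -0.032], [34, -48, 34, -0.28, 0.024, -0.065], [52, -72, 60, -0.42, 0.036, -0.098], [70, -97, 90, -0.56, 0.049, -0.13], [87, -121, 118, -0.701, 0.061, -0.163]]' 60; python3 nudge.py '[[0, 0, 0, 0, 0, 0], [0, 0, 0, 0, 0, 0]]'; python3 g.py 0; python3 g.py 40
```

```text
clock: 2.3
eef_pos: [683.5, 73.1, 141.7]
eef_rot: [2.433, -0.003, 0.07]
wrist_force: [1.3, -0.7, 0.8]
finger_gap: 60.8
finger_force: 0.0
clock: 2.5
eef_pos: [682.2, 73.0, 139.5]
eef_rot: [2.439, 0.003, 0.069]
wrist_force: [0.9, 0.1, 1.1]
finger_gap: 59.5
finger_force: 0.0
Goal [685.59452178  18.0219478   75.63713313] [[0.998, 0.053, 0.045], [0.07, -0.761, -0.645], [-0.0, 0.647, -0.763]]
shift [-0.3, 0.7, 84.3] rot [-0.0, 0.002, 0.001] norm 84.0 0.0
Goal [685.59452178  18.0219478   75.63713313] [[0.998, 0.053, 0.045], [0.07, -0.761, -0.645], [-0.0, 0.647, -0.763]]
shift [-0.4, 0.7, 44.3] rot [-0.0, 0.002, 0.001] norm 44.0 0.0
```

```bash
python3 nudge.py '[[0, 0, 22, 0, 0, 0], [0, 0.5, 44, 0, 0, 0], [0, 0.5, 44, 0, 0, 0]]'
python3 - <<'E'
from h import *
cam("wrist","pics/w3.png")
E
```

```text
clock: 2.8
eef_pos: [684.6, 41.3, 110.0]
eef_rot: [2.44, -0.003, 0.065]
wrist_force: [0.0, 0.4, -1.0]
finger_gap: 60.0
finger_force: 0.0
```

View pics/w3.png

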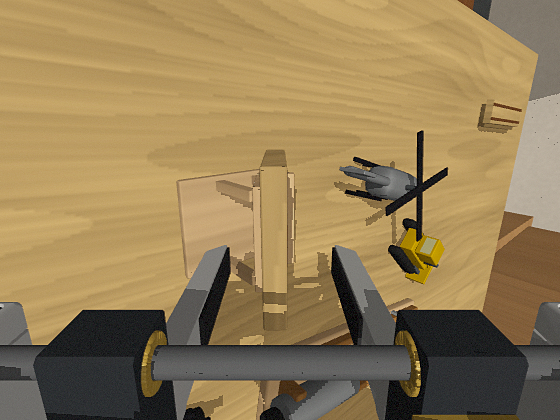

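The board's top edge runs from (275,150) to (275,330), between finger tips at (230,248) and (333,248). It sits slightly left of centre, so I'll measure the offset in tool coordinates.

```bash
cat > e.py <<'E'
from h import *
np.set_printoptions(precision=2,suppress=True)
D=np.load('/tmp/wrist.npz');W=D['W'];s=manip.read_state();R0=R.from_euler('xyz',s["eef_rot"]).as_matrix()
P=(W-s["eef_pos"])@R0
for v in (165,180,200,220,240,260,280): 
    row=P[v,240:315]; zz=np.nanmin(row[:,2]); i=row[:,2]<zz+7; print(v,row[i].min(0),row[i].max(0),np.median(row[i],0), 240+np.nonzero(i)[0].min(),240+np.nonzero(i)[0].max())
E
python3 e.py; python3 g.py 0
```

```text
165 [ 53.39 -11.47  11.77] [53.97  3.12 15.44] [53.75 -4.16 13.18] 261 286
180 [ 45.45 -11.95   8.72] [45.82  3.07 10.55] [45.61 -4.43  9.77] 260 286
200 [ 33.46 -12.16   8.75] [33.96  3.11 10.59] [33.63 -4.53  9.97] 260 286
220 [ 20.99 -11.77   8.48] [21.75  3.17 10.76] [21.31 -4.3   9.8 ] 261 286
240 [  7.89 -12.02   8.24] [ 9.1   3.22 11.26] [ 8.58 -4.36  9.55] 261 286
260 [ -5.37 -11.64   8.86] [-4.4   3.28 10.92] [-4.9  -4.16  9.92] 262 286
280 [-19.55 -11.93   8.48] [-17.96   3.35  11.42] [-18.63  -4.24   9.73] 262 286
Goal [685.59452178  18.0219478   75.63713313] [[0.998, 0.053, 0.045], [0.07, -0.761, -0.645], [-0.0, 0.647, -0.763]]
shift [-1.1, -4.0, 43.0] rot [-0.002, -0.001, -0.006] norm 43.0 0.01
```

```bash
python3 nudge.py '[[0, -4, 0, 0, 0, 0], [-1, -4, 0, 0, 0, 0]]'
python3 - <<'E'
from h import *
cam("wrist")
E
python3 e.py; python3 g.py 0
```

```text
clock: 3.05
eef_pos: [683.9, 48.9, 107.4]
eef_rot: [2.44, -0.004, 0.07]
wrist_force: [-1.1, 0.3, 0.3]
finger_gap: 60.0
finger_force: 0.0
165 [53.73 -4.56 10.62] [54.55 10.72 15.99] [54.36  3.07 11.83] 273 299
180 [45.47 -4.52  9.57] [45.95 10.79 11.94] [45.72  3.09 10.73] 273 299
200 [33.15 -4.65  8.98] [34.08 10.96 12.49] [33.68  3.15 10.45] 273 299
220 [20.51 -4.74  9.24] [21.55 11.18 12.33] [21.11  3.19 10.58] 273 299
240 [ 7.79 -4.19  9.5 ] [ 8.53 10.64 11.35] [ 8.14  3.55 10.48] 274 298
260 [-5.81 -4.28  9.41] [-4.85 10.86 11.43] [-5.34  3.28 10.42] 274 298
280 [-19.89  -4.36   8.81] [-18.47  11.09  11.41] [-19.28   3.36  10.31] 274 298
Goal [685.59452178  18.0219478   75.63713313] [[0.998, 0.053, 0.045], [0.07, -0.761, -0.645], [-0.0, 0.647, -0.763]]
shift [-0.4, 3.4, 43.9] rot [-0.001, -0.003, -0.001] norm 44.0 0.0
```

```bash
for i in 1 2; do python3 nudge.py '[[0, 0, 0, 0, 0, 0], [0, 0, 0, 0, 0, 0]]' | head -2; python3 g.py 0|tail -1; done
```

```text
clock: 3.3
eef_pos: [683.6, 48.8, 105.9]
shift [-0.2, 3.9, 43.0] rot [-0.001, -0.002, -0.0] norm 43.0 0.0
clock: 3.5
eef_pos: [683.5, 48.5, 105.6]
shift [-0.1, 4.0, 42.6] rot [-0.001, -0.001, -0.0] norm 43.0 0.0
```

```bash
python3 nudge.py '[[0, 3.8, 0, 0, 0, 0], [0, 3.8, 12, 0, 0, 0], [0, 3.8, 24, 0, 0, 0], [0, 3.8, 34, 0, 0, 0], [0, 3.8, 42, 0, 0, 0]]'; python3 nudge.py '[[0, 0, 0, 0, 0, 0], [0, 0, 0, 0, 0, 0], [0, 0, 0, 0, 0, 0], [0, 0, 0, 0, 0, 0]]'; python3 g.py 0|tail -1;  python3 - <<'E'
from h import *
cam("wrist")
E
python3 e.py
```

```text
clock: 4.0
eef_pos: [685.3, 17.4, 74.7]
eef_rot: [2.439, 0.0, 0.07]
wrist_force: [1.2, 0.4, -0.2]
finger_gap: 60.0
finger_force: 0.0
clock: 4.4
eef_pos: [685.8, 18.8, 76.4]
eef_rot: [2.439, -0.002, 0.071]
wrist_force: [0.0, -0.8, -1.2]
finger_gap: 60.4
finger_force: 0.0
shift [-0.3, 0.1, 1.1] rot [-0.001, -0.002, -0.001] norm 1.0 0.0
165 [54.22 -7.68  7.9 ] [54.81  6.82 11.71] [54.58 -0.43  9.32] 268 293
180 [ 53.91  -7.56 -33.24] [ 54.4    7.52 -30.79] [ 54.12  -0.03 -31.86] 265 298
200 [ 44.44  -7.66 -33.15] [ 45.07   7.65 -30.78] [ 44.82   0.2  -32.23] 265 298
220 [ 34.53  -7.81 -33.8 ] [ 35.63   7.83 -30.51] [ 35.05  -0.02 -32.05] 265 298
240 [ 24.73  -7.95 -33.36] [ 25.48   7.39 -31.45] [ 25.1   -0.25 -32.42] 265 297
260 [ 13.93  -7.6  -34.03] [ 15.42   7.62 -30.84] [ 14.63  -0.01 -32.36] 266 297
280 [  3.04  -7.77 -33.07] [  4.16   7.77 -30.99] [  3.63  -0.   -32.09] 266 297
```

Centred to within a fraction of a millimetre; closing the gripper.

```bash
python3 nudge.py '[[0, 0, 0, 0, 0, 0], [0, 0, 0, 0, 0, 0], [0, 0, 0, 0, 0, 0], [0, 0, 0, 0, 0, 0], [0, 0, 0, 0, 0, 0]]' 0 30;python3 nudge.py '[[0, 0, 0, 0, 0, 0], [0, 0, 0, 0, 0, 0], [0, 0, 0, 0, 0, 0], [0, 0, 0, 0, 0, 0], [0, 0, 0, 0, 0, 0]]'
```

```text
clock: 4.95
eef_pos: [685.7, 18.5, 76.0]
eef_rot: [2.439, -0.001, 0.07]
wrist_force: [-0.3, 0.0, -0.3]
finger_gap: 23.6
finger_force: 0.0
clock: 5.45
eef_pos: [685.7, 18.3, 76.2]
eef_rot: [2.438, -0.001, 0.07]
wrist_force: [-0.2, -2.3, 3.2]
finger_gap: 15.5
finger_force: 30.0
```

```bash
python3 nudge.py '[[0, 0, -10, 0, 0, 0], [0, 0, -25, 0, 0, 0], [0, 0, -45, 0, 0, 0], [0, 0, -68, 0, 0, 0], [0, 0, -90, 0, 0, 0]]'; python3 nudge.py '[[0, 0, -20, 0, 0, 0], [0, 0, -30, 0, 0, 0], [0, 0, -30, 0, 0, 0]]';  python3 - <<'E'
from h import *
goal([481.5,240.4,200],down(-0.0955))
E
```

```text
clock: 5.95
eef_pos: [681.2, 77.3, 144.8]
eef_rot: [2.44, -0.0, 0.07]
wrist_force: [0.1, -0.4, -1.2]
finger_gap: 15.9
finger_force: 30.0
clock: 6.25
eef_pos: [680.3, 96.8, 168.1]
eef_rot: [2.44, -0.002, 0.071]
wrist_force: [-0.2, -1.0, -1.2]
finger_gap: 15.5
finger_force: 30.0
shift [-188.0, -99.3, -126.4] rot [0.7, -0.061, 0.159] norm 247.0 0.72
```

```bash
python3 nudge.py '[[-15, -8, -10, 0.06, -0.005, 0.013], [-40, -21, -27, 0.15, -0.013, 0.034], [-68, -36, -46, 0.25, -0.022, 0.057], [-96, -51, -65, 0.35, -0.03, 0.08], [-122, -65, -82, 0.44, -0.038, 0.1]]';  python3 nudge.py '[[0, 0, 0, 0, 0, 0], [0, 0, 0, 0, 0, 0], [0, 0, 0, 0, 0, 0]]'|head -2;python3 - <<'E'
from h import *
goal([481.5,240.4,180],down(-0.0955))
E
```

```text
clock: 6.75
eef_pos: [549.9, 189.9, 187.5]
eef_rot: [2.884, -0.013, -0.037]
wrist_force: [0.2, 0.0, -0.8]
finger_gap: 15.6
finger_force: 30.0
clock: 7.05
eef_pos: [551.6, 188.9, 187.0]
shift [-71.9, -48.9, -6.9] rot [0.263, -0.021, 0.058] norm 87.0 0.27
```

```bash
python3 nudge.py '[[-12, -8, -1, 0.06, -0.005, 0.013], [-36, -24, -4, 0.13, -0.01, 0.03], [-56, -38, -6, 0.2, -0.016, 0.044], [-72, -49, -7, 0.263, -0.021, 0.058], [-72, -49, -7, 0.263, -0.021, 0.058]]';  python3 nudge.py '[[0, 0, 0, 0, 0, 0], [0, 0, 0, 0, 0, 0], [0, 0, 0, 0, 0, 0], [0, 0, 0, 0, 0, 0]]'|head -3;python3 - <<'E'
from h import *
cam("scene","pics/s2.png"); cam("wrist","pics/w4.png")
goal([481.5,240.4,70],down(-0.0955))
E
```

```text
clock: 7.55
eef_pos: [480.4, 241.0, 180.3]
eef_rot: [-3.14, 0.001, -0.095]
wrist_force: [-0.4, 0.5, -1.7]
finger_gap: 15.6
finger_force: 30.0
clock: 7.95
eef_pos: [481.4, 241.1, 180.8]
eef_rot: [-3.14, -0.0, -0.095]
shift [0.3, 0.9, 111.0] rot [-0.001, -0.0, 0.0] norm 111.0 0.0
```

View pics/w4.png

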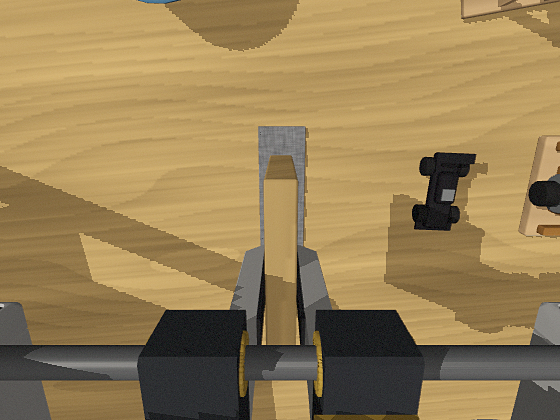

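The board (u 264–298) lies over the strip (u 258–305), both vertical in the image. A numeric check comes before lowering.

Run:
```python
from h import *
np.set_printoptions(precision=1,suppress=True)
D=np.load('/tmp/wrist.npz');W=D['W'];s=manip.read_state();R0=R.from_euler('xyz',s["eef_rot"]).as_matrix()
P=(W-s["eef_pos"])@R0; hsv=cv2.cvtColor(D['p'],cv2.COLOR_RGB2HSV)
for v in (200,230,260):
    i=P[v,255:310,2]<-25; q=P[v,255:310][i]; print("board",v,q.min(0),q.max(0))
b=P[150:240,255:310].reshape(-1,3); b=b[b[:,2]<-25]; print("board far end x",b[:,0].max(),"top z",np.median(b[:,2]))
for v in (130,145,155):
    i=hsv[v,250:315,1]<40;q=P[v,250:315][i];print("strip",v,q.min(0),q.max(0))
col=P[120:150,282];i=hsv[120:150,282,1]<40;print("strip far end",col[i][:,0].max(),W[120:150,282][i][0])
```

```text
board 200 [ 44.7  -8.3 -33.8] [ 45.4   7.  -31. ]
board 230 [ 29.8  -8.5 -33.9] [ 31.    7.2 -30.8]
board 260 [ 14.4  -8.2 -33.2] [ 15.4   6.8 -31.1]
board far end x 55.13306427294614 top z -32.047362814668965
strip 130 [ 65.4 -24.  176.5] [ 65.6  24.2 179.2]
strip 145 [ 49.8 -23.2 176.6] [ 50.1  24.6 179.5]
strip 155 [ 39.1 -23.5 176.3] [ 39.6  24.9 180.5]
strip far end 69.61995388168847 [550.5 233.6   4.8]
```

```bash
python3 nudge.py '[[0, 1, 25, 0, 0, 0], [0, 1, 55, 0, 0, 0], [0, 1, 80, 0, 0, 0], [0, 1, 100, 0, 0, 0], [0, 1, 112, 0, 0, 0]]';  python3 nudge.py '[[0, 0, 0, 0, 0, 0], [0, 0, 0, 0, 0, 0], [0, 0, 0, 0, 0, 0], [0, 0, 0, 0, 0, 0]]'
```

```text
clock: 8.55
eef_pos: [480.6, 240.2, 67.5]
eef_rot: [-3.141, 0.001, -0.095]
wrist_force: [0.3, 0.4, -1.5]
finger_gap: 15.7
finger_force: 30.0
clock: 8.95
eef_pos: [481.4, 240.6, 70.0]
eef_rot: [-3.139, -0.002, -0.095]
wrist_force: [-0.1, -0.3, -1.3]
finger_gap: 15.8
finger_force: 30.0
```

```bash
python3 nudge.py '[[0, 0, 1, 0, 0, 0], [0, 0, 2, 0, 0, 0], [0, 0, 3, 0, 0, 0], [0, 0, 4, 0, 0, 0], [0, 0, 4, 0, 0, 0]]'
```

```text
clock: 9.45
eef_pos: [480.9, 240.4, 64.9]
eef_rot: [-3.14, -0.0, -0.095]
wrist_force: [0.1, -0.5, -1.3]
finger_gap: 15.8
finger_force: 30.0
```

```bash
for i in 1 2 3 4 5 6; do python3 -c "
from cell import manip, vision, workorder
s=manip.read_state();print(s['wrist_force'].round(1),s['eef_pos'].round(1))"; done; python3 nudge.py '[[0, 0, 1, 0, 0, 0], [0, 0, 2, 0, 0, 0], [0, 0, 2, 0, 0, 0], [0, 0, 2, 0, 0, 0]]'
```

```text
[ 0.1 -0.5 -1.3] [480.9 240.4  64.9]
[ 0.1 -0.5 -1.3] [480.9 240.4  64.9]
[ 0.1 -0.5 -1.3] [480.9 240.4  64.9]
[ 0.1 -0.5 -1.3] [480.9 240.4  64.9]
[ 0.1 -0.5 -1.3] [480.9 240.4  64.9]
[ 0.1 -0.5 -1.3] [480.9 240.4  64.9]
clock: 9.85
eef_pos: [481.0, 240.5, 63.1]
eef_rot: [-3.14, -0.0, -0.095]
wrist_force: [0.1, 0.3, -0.5]
finger_gap: 15.9
finger_force: 30.0
```

```bash
python3 nudge.py '[[0, 0, 1, 0, 0, 0], [0, 0, 1, 0, 0, 0], [0, 0, 1, 0, 0, 0], [0, 0, 1, 0, 0, 0]]'
```

```text
clock: 10.25
eef_pos: [481.0, 240.5, 62.1]
eef_rot: [-3.14, -0.001, -0.095]
wrist_force: [-0.1, -1.3, -1.6]
finger_gap: 15.9
finger_force: 30.0
```

```bash
for i in 1; do python3 nudge.py '[[0, 0, 0.7, 0, 0, 0], [0, 0, 0.7, 0, 0, 0], [0, 0, 0.7, 0, 0, 0]]'; done; python3 nudge.py '[[0, 0, 0.7, 0, 0, 0], [0, 0, 0.7, 0, 0, 0], [0, 0, 0.7, 0, 0, 0]]'
```

```text
clock: 10.55
eef_pos: [481.0, 240.5, 61.4]
eef_rot: [-3.14, -0.0, -0.095]
wrist_force: [-1.1, 0.2, -1.4]
finger_gap: 16.0
finger_force: 30.0
clock: 10.85
eef_pos: [481.1, 240.5, 60.7]
eef_rot: [-3.14, -0.001, -0.095]
wrist_force: [-0.3, 0.1, -1.4]
finger_gap: 16.0
finger_force: 30.0
```

```bash
python3 nudge.py '[[0, 0, 0.7, 0, 0, 0], [0, 0, 0.7, 0, 0, 0], [0, 0, 0.7, 0, 0, 0]]'; python3 nudge.py '[[0, 0, 0.7, 0, 0, 0], [0, 0, 0.7, 0, 0, 0], [0, 0, 0.7, 0, 0, 0]]'
```

```text
clock: 11.15
eef_pos: [481.1, 240.6, 60.7]
eef_rot: [-3.14, -0.001, -0.095]
wrist_force: [-4.0, -1.4, 7.0]
finger_gap: 15.9
finger_force: 30.0
clock: 11.45
eef_pos: [481.2, 240.6, 60.6]
eef_rot: [-3.139, -0.001, -0.095]
wrist_force: [-8.0, -1.7, 15.9]
finger_gap: 15.7
finger_force: 30.0
```

```bash
python3 nudge.py '[[0, 0, -1, 0, 0, 0], [0, 0, -1, 0, 0, 0], [0, 0, -1, 0, 0, 0]]' 0 5; python3 nudge.py '[[0, 0, 0, 0, 0, 0], [0, 0, 0, 0, 0, 0], [0, 0, 0, 0, 0, 0], [0, 0, 0, 0, 0, 0], [0, 0, 0, 0, 0, 0]]' 50
```

```text
clock: 11.75
eef_pos: [481.1, 240.6, 60.6]
eef_rot: [-3.14, -0.001, -0.095]
wrist_force: [-2.0, -0.9, 6.1]
finger_gap: 16.0
finger_force: 5.0
clock: 12.25
eef_pos: [481.0, 240.5, 60.2]
eef_rot: [-3.14, -0.0, -0.095]
wrist_force: [0.5, -0.4, 0.0]
finger_gap: 49.2
finger_force: 0.0
```

Released. Next I'll retreat upward and check the board while heading for the peg.

```bash
python3 nudge.py '[[0, 0, -10, 0, 0, 0], [0, 0, -35, 0, 0, 0], [0, 0, -70, 0, 0, 0], [0, 0, -110, 0, 0, 0], [0, 0, -150, 0, 0, 0]]';python3 nudge.py '[[0, 0, 0, 0, 0, 0], [0, 0, 0, 0, 0, 0], [0, 0, 0, 0, 0, 0]]'|head -2
python3 - <<'E'
from h import *
np.set_printoptions(precision=1,suppress=True)
cam("wrist","pics/w5.png")
D=np.load('/tmp/wrist.npz');W=D['W'];Z=W[...,2];S=(Z>80)&(Z<105);S[320:]=0;S[:,:200]=0;S[:,360:]=0;q=W[S]
print(len(q),np.median(q,0),cv2.minAreaRect(q[:,:2].astype(np.float32)))
goal([444,-215,160],down(-0.0955))
E
```

```text
clock: 12.75
eef_pos: [480.6, 240.1, 212.6]
eef_rot: [-3.14, -0.001, -0.095]
wrist_force: [-0.2, -0.7, -0.2]
finger_gap: 50.4
finger_force: 0.0
clock: 13.05
eef_pos: [480.5, 240.0, 209.3]
1972 [485.3 240.7  92.8] ((480.9255676269531, 241.18704223632812), (15.67988109588623, 110.26902770996094), 84.67955017089844)
shift [7.0, 456.4, 48.7] rot [-0.001, 0.001, 0.0] norm 459.0 0.0
```

View pics/w5.png

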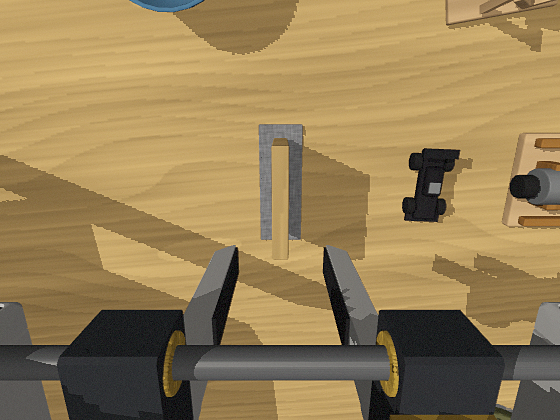

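The board stands free on the strip (u 272–288, v 138–258). It is centred within 1 mm and its top is at 93 mm. On to the peg.

```bash
python3 nudge.py '[[0, 30, 0, 0, 0, 0], [1, 75, 0, 0, 0, 0], [2, 123, 0, 0, 0, 0], [3, 171, 0, 0, 0, 0], [4, 219, 0, 0, 0, 0]]' 60;python3 nudge.py '[[1, 48, 0, 0, 0, 0], [1, 96, 0, 0, 0, 0], [2, 144, 0, 0, 0, 0], [3, 192, 0, 0, 0, 0], [3, 226, 0, 0, 0, 0]]'|head -2; python3 nudge.py '[[0, 0, 0, 0, 0, 0], [0, 0, 0, 0, 0, 0], [0, 0, 0, 0, 0, 0], [0, 0, 0, 0, 0, 0]]'|head -2
python3 - <<'E'
from h import *
np.set_printoptions(precision=1,suppress=True)
cam("wrist","pics/w6.png")
goal([444,-215,120],down(-0.0955))
s=manip.read_state();D=np.load('/tmp/wrist.npz');W=D['W'];Z=W[...,2]
S=(Z>88)&(Z<101);S[300:]=0;print(S.sum(),np.argwhere(S).min(0),np.argwhere(S).max(0));q=W[S]
q=q[np.linalg.norm(q[:,:2]-[444,-215],axis=1)<20]
print(len(q),cv2.minEnclosingCircle(q[:,:2].astype(np.float32)),q.mean(0))
E
```

```text
clock: 13.6
eef_pos: [463.2, 20.1, 208.9]
eef_rot: [-3.14, 0.001, -0.095]
wrist_force: [0.7, -0.3, 0.5]
finger_gap: 59.9
finger_force: 0.0
clock: 14.1
eef_pos: [444.6, -205.9, 208.4]
clock: 14.5
eef_pos: [445.8, -202.4, 209.3]
shift [-0.7, 12.8, 89.4] rot [-0.002, -0.0, 0.002] norm 90.0 0.0
353 [195 283] [216 305]
353 ((443.80657958984375, -214.24844360351562), 10.384852409362793) [ 444.8 -214.3   93.8]
```

```bash
python3 nudge.py '[[-0.7, 12.4, 0, 0, 0, 0], [-0.7, 12.4, 30, 0, 0, 0], [-0.7, 12.4, 55, 0, 0, 0], [-0.7, 12.4, 75, 0, 0, 0], [-0.7, 12.4, 85, 0, 0, 0]]' 56|head -2; python3 nudge.py '[[0, 0, 0, 0, 0, 0], [0, 0, 0, 0, 0, 0], [0, 0, 0, 0, 0, 0], [0, 0, 0, 0, 0, 0]]'|head -2
python3 - <<'E'
from h import *
np.set_printoptions(precision=1,suppress=True)
cam("wrist","pics/w7.png")
goal([444.2,-214.6,56.2],down(-0.0955))
s=manip.read_state();R0=R.from_euler('xyz',s["eef_rot"]).as_matrix();D=np.load('/tmp/wrist.npz');W=D['W'];Z=W[...,2]
S=(Z>88)&(Z<101);q=W[S]
q=q[np.linalg.norm(q[:,:2]-[444,-215],axis=1)<18]
c,r=cv2.minEnclosingCircle(q[:,:2].astype(np.float32));print(c,r,q.mean(0),"tool",R0.T@(np.r_[c,75]-s["eef_pos"]))
E
```

```text
clock: 15.05
eef_pos: [443.2, -215.6, 122.9]
clock: 15.45
eef_pos: [444.2, -215.8, 125.3]
shift [-0.1, -1.0, 68.9] rot [-0.001, -0.002, 0.0] norm 69.0 0.0
(443.8276672363281, -214.36013793945312) 10.192477226257324 [ 445.1 -214.4   93.7] tool [-0.5 -1.3 50.1]
```

View pics/w7.png

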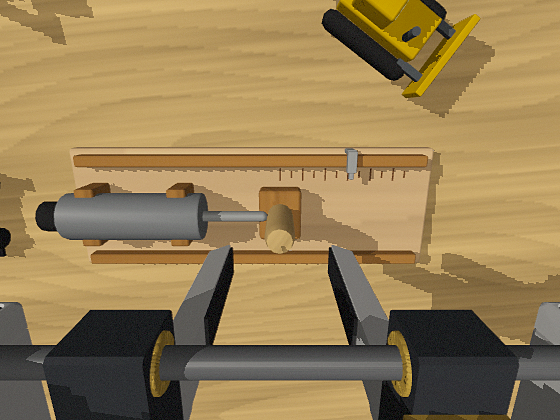

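The peg top (280,242) sits between the fingers, with the rider at (352,160). I'll descend, measuring the rider from this frame too.

```bash
python3 nudge.py '[[0, -1.1, 15, 0, 0, 0], [0, -1.1, 32, 0, 0, 0], [0, -1.1, 48, 0, 0, 0], [0, -1.1, 60, 0, 0, 0], [0, -1.1, 69, 0, 0, 0]]'; python3 nudge.py '[[0, 0, 0, 0, 0, 0], [0, 0, 0, 0, 0, 0], [0, 0, 0, 0, 0, 0], [0, 0, 0, 0, 0, 0]]'
python3 - <<'E'
from h import *
np.set_printoptions(precision=2,suppress=True)
D=np.load('/tmp/wrist.npz');W=D['W'];Z=W[...,2]
yaw=-0.0955;A=np.array([[np.cos(yaw),np.sin(yaw)],[-np.sin(yaw),np.cos(yaw)]])
S=np.zeros(Z.shape,bool);S[145:185,338:366]=1;S&=(Z>28.8)&(Z<36);q=W[S][:,:2]@A.T;print("rider L",len(q),q.mean(0),q.min(0),q.max(0))
P=np.array([443.85,-214.4])@A.T;print("peg L",P,"d",P-(q.min(0)+q.max(0))/2)
S=(Z>5)&(Z<30);S[:140]=0;S[270:]=0;S[:,:60]=0;S[:,440:]=0
q=W[S];b=cv2.minAreaRect(q[:,:2].astype(np.float32));print(b,np.array(b[0])@A.T)
goal([444.2,-214.6,56.2],down(-0.0955))
E
```

```text
clock: 16.0
eef_pos: [444.0, -214.3, 54.9]
eef_rot: [-3.14, -0.0, -0.095]
wrist_force: [0.3, -0.2, 0.1]
finger_gap: 56.0
finger_force: 0.0
clock: 16.4
eef_pos: [444.2, -214.5, 56.0]
eef_rot: [-3.14, -0.001, -0.095]
wrist_force: [-0.6, 0.1, -0.3]
finger_gap: 55.8
finger_force: 0.0
rider L 259 [ 506.17 -230.66] [ 492.6  -234.95] [ 516.57 -226.7 ]
peg L [ 462.27 -171.1 ] d [-42.31  59.72]
((446.2328796386719, -189.64907836914062), (319.2933349609375, 109.5951156616211), 84.48371887207031) [ 462.28 -146.23]
shift [-0.0, 0.1, -0.2] rot [-0.001, -0.001, 0.0] norm 0.0 0.0
```

```bash
python3 nudge.py '[[0, 0, 0, 0, 0, 0], [0, 0, 0, 0, 0, 0], [0, 0, 0, 0, 0, 0], [0, 0, 0, 0, 0, 0], [0, 0, 0, 0, 0, 0]]' 0 35|tail -2; python3 nudge.py '[[0, 0, 0, 0, 0, 0], [0, 0, 0, 0, 0, 0], [0, 0, 0, 0, 0, 0], [0, 0, 0, 0, 0, 0], [0, 0, 0, 0, 0, 0]]'
```

```text
finger_gap: 21.0
finger_force: 35.0
clock: 17.4
eef_pos: [443.9, -214.8, 55.5]
eef_rot: [-3.141, -0.001, -0.095]
wrist_force: [-1.2, -5.1, -1.7]
finger_gap: 21.5
finger_force: 35.0
```

```bash
python3 nudge.py '[[0, 6, 0, 0, 0, 0], [0, 16, 0, 0, 0, 0], [0, 28, 0, 0, 0, 0], [0, 40, 0, 0, 0, 0], [0, 50, 0, 0, 0, 0]]'|head -2; python3 nudge.py '[[0, 4, 0, 0, 0, 0], [0, 8, 0, 0, 0, 0], [0, 8, 0, 0, 0, 0], [0, 8, 0, 0, 0, 0], [0, 8, 0, 0, 0, 0]]'
cat > r.py <<'E'
from h import *
np.set_printoptions(precision=2,suppress=True)
cam("wrist","pics/w8.png");s=manip.read_state()
D=np.load('/tmp/wrist.npz');W=D['W'];Z=W[...,2]
yaw=-0.0955;A=np.array([[np.cos(yaw),np.sin(yaw)],[-np.sin(yaw),np.cos(yaw)]])
L=W[...,:2]@A.T
S=(Z>28.8)&(Z<36)&(abs(L[...,0]-505)<14)&(L[...,1]<-215)&(L[...,1]>-250);q=L[S];print("rider L",len(q),q.mean(0),q.min(0),q.max(0))
S=(Z>88)&(Z<101)&(abs(L[...,0]-462)<14)&(abs(L[...,1]+230)<20);q=L[S]
if len(q): print("peg L",len(q),cv2.minEnclosingCircle(q.astype(np.float32)),q.min(0),q.max(0))
print("tcp L",A@s["eef_pos"][:2],"start",A@[443.9,-214.8],s["finger_gap"],s["wrist_force"])
E
python3 r.py
```

```text
clock: 17.9
eef_pos: [439.2, -264.6, 55.4]
clock: 18.4
eef_pos: [438.5, -271.9, 55.4]
eef_rot: [-3.138, -0.0, -0.095]
wrist_force: [1.5, 8.2, 4.6]
finger_gap: 21.1
finger_force: 35.0
rider L 434 [ 506.23 -230.92] [ 492.78 -234.8 ] [ 516.88 -227.24]
peg L 1948 ((470.4640197753906, -229.98056030273438), 20.045391082763672) [ 452.47 -249.99] [ 472.66 -210.  ]
tcp L [ 462.42 -228.86] start [ 462.36 -171.49] 21.471086674016476 [1.29 9.25 4.13]
```

View pics/w8.png

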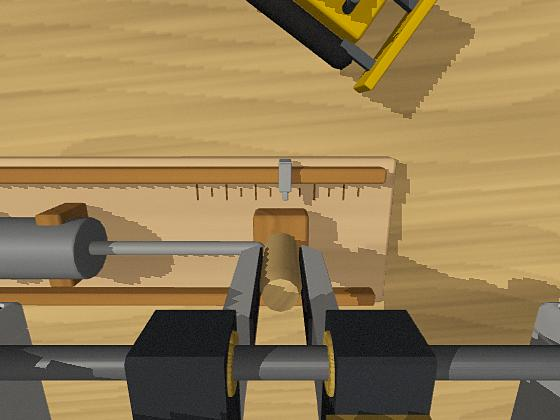

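The rider is at u 279–292 and the carriage at u 253–308, so the peg is about 2 mm short. I'll measure the carriage and peg against the rider directly.

```bash
cat >> r.py <<'E'
hsv=cv2.cvtColor(D['p'],cv2.COLOR_RGB2HSV)
for v in (212,218,224,230):
    row=L[v,240:325];z=Z[v,240:325];i=(z>31)&(z<41);print("carr",v,row[i][:,1].min().round(2),row[i][:,1].max().round(2),"mid",(row[i][:,1].min()+row[i][:,1].max())/2,np.median(z[i]))
for z0 in (45,60,75,88):
    S=(Z>z0)&(Z<z0+8)&(abs(L[...,0]-466)<16);S[:230]=0;S[305:]=0;S[:,255:] &= True
    S[:,:262]=0;S[:,302:]=0
    q=L[S&(hsv[...,1]>60)]
    if len(q): print("peg z",z0,len(q),q[:,1].min(),q[:,1].max(),(q[:,1].min()+q[:,1].max())/2)
E
python3 r.py
```

```text
rider L 432 [ 506.22 -230.91] [ 492.92 -234.79] [ 516.54 -227.22]
peg L 1973 ((470.17877197265625, -229.9591522216797), 20.06316375732422) [ 452.74 -249.97] [ 472.92 -210.  ]
tcp L [ 462.41 -228.86] start [ 462.36 -171.49] 21.469380495945696 [1.08 8.18 4.39]Traceback (most recent call last):
  File "r.py", line 13, in <module>
    row=L[v,240:325];z=Z[v,240:325];i=(z>31)&(z<41);print("carr",v,row[i][:,1].min().round(2),row[i][:,1].max().round(2),"mid",(row[i][:,1].min()+row[i][:,1].max())/2,np.median(z[i]))
                                                                   ~~~~~~~~~~~~~~~^^
    return umr_minimum(a, axis, None, out, keepdims, initial, where)
ValueError: zero-size array to reduction operation minimum which has no identity
```

```bash
sed -i 's/(z>31)&(z<41)/(z>27)\&(z<46)/; s/;print("carr"/;print(v,Z[v,280]) if not i.any() else print("carr"/' r.py; python3 r.py
```

```text
rider L 433 [ 506.24 -230.91] [ 492.99 -234.78] [ 516.93 -227.23]
peg L 1984 ((469.90625, -229.934326171875), 20.07525634765625) [ 452.29 -249.9 ] [ 472.76 -210.  ]
tcp L [ 462.41 -228.84] start [ 462.36 -171.49] 21.394206232771403 [0.37 7.78 3.13]
carr 212 -244.17 -212.17 mid -228.1670774140722 28.764295250033
carr 218 -245.74 -210.56 mid -228.14963672175037 35.60350753675762
carr 224 -245.87 -210.6 mid -228.23403828832159 35.743556101591835
carr 230 -245.91 -210.37 mid -228.14167704742522 35.77344312513735
peg z 45 163 -238.93787410958643 -217.40616317237385 -228.17201864098013
peg z 60 213 -239.2918167786805 -217.57613086873897 -228.43397382370972
peg z 75 271 -238.94706418406088 -218.53870069745568 -228.74288244075828
peg z 88 1135 -238.45881122038804 -219.17323479359135 -228.8160230069897
```

```bash
python3 nudge.py '[[0, 1.4, 0, 0, 0, 0], [0, 2.7, 0, 0, 0, 0], [0, 2.7, 0, 0, 0, 0], [0, 2.7, 0, 0, 0, 0], [0, 2.7, 0, 0, 0, 0]]'; python3 r.py
```

```text
clock: 19.05
eef_pos: [438.2, -274.5, 55.4]
eef_rot: [-3.138, -0.0, -0.095]
wrist_force: [1.7, 9.6, 3.9]
finger_gap: 21.3
finger_force: 35.0
rider L 414 [ 506.24 -230.88] [ 492.76 -234.85] [ 516.83 -227.33]
peg L 1980 ((470.7375183105469, -230.00445556640625), 20.031736373901367) [ 452.54 -249.99] [ 473. -210.]
tcp L [ 462.39 -231.52] start [ 462.36 -171.49] 21.44550873817993 [1.06 8.95 5.11]
carr 212 -246.85 -214.1 mid -230.47888749781708 28.777393902106965
carr 218 -248.31 -213.29 mid -230.80194950048195 35.38409386375814
carr 224 -248.38 -213.22 mid -230.79585863507046 35.73666768639295
carr 230 -248.54 -212.97 mid -230.75950708090565 35.77039638474203
peg z 45 165 -241.68092858519398 -220.07397676218443 -230.87745267368922
peg z 60 219 -242.12713544548865 -220.2223633709933 -231.17474940824098
peg z 75 269 -241.62318245158676 -221.13526339104578 -231.37922292131628
peg z 88 1142 -241.1071375299676 -221.83780331324044 -231.47247042160402
```

The peg and rider agree to about 0.2 mm. I'll do a final check of the board and toys from the top camera.

```bash
cp /tmp/top.npz /tmp/top0.npz
python3 - <<'E'
from h import *
np.set_printoptions(precision=1,suppress=True)
a=np.load('/tmp/top0.npz')['p'];p,W=cam("top","pics/top2.png")
Z=W[...,2];S=(Z>78)&(Z<105);S[:,200:]=0;S[:200]=0;q=W[S];print(len(q),np.median(q,0),cv2.minAreaRect(q[:,:2].astype(np.float32)))
d=np.abs(a.astype(int)-p).sum(2)
for n,(u0,u1,v0,v1) in dict(car=(220,248,245,292),heli=(300,380,135,192),dozer=(374,424,195,240),bowl=(93,150,128,184)).items(): print(n,(d[v0:v1,u0:u1]>90).mean().round(3))
cv2.imwrite("pics/top2.png",p[...,::-1])
E
```

```text
499 [482.1 238.1  91.3] ((482.75537109375, 239.5100860595703), (17.14246368408203, 109.2536392211914), 84.40383911132812)
car 0.0
heli 0.0
dozer 0.0
bowl 0.0
```

View pics/top2.png

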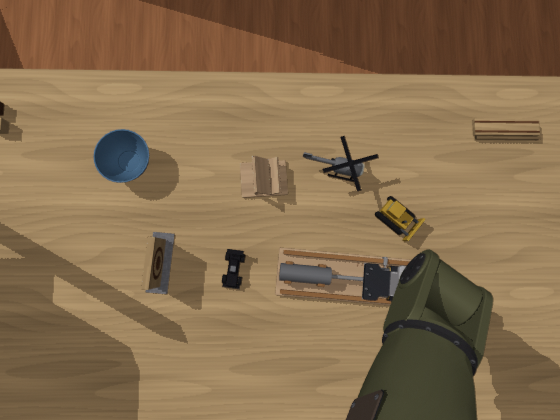

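The board stands upright on the strip at (160,263), the toys and bowl haven't moved, and the peg is held level with the rider. Handing in.

```bash
python3 -c "
from cell import manip, vision, workorder
print(workorder.sign_off())"
```

```text
the job is handed in; nothing more can be done
None
```

The job is handed in: the board stands upright on its long edge, centred on the felt strip, and the gripper is still holding the peg level with the rider to about 0.2 mm by camera, with the rider, toys and bowl left where they were.

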